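# Wedge the sampling pump off its front mounts and hold it

## Robot

A 6-joint arm with a two-finger parallel gripper is mounted at the origin on the work surface. World frame = base frame: x ahead of the robot, y to its left, z up, the work surface at z = 0. Lengths are in mm, angles in rad, forces in N, time in s.
With the tool pointing down it reaches from about 350 to 775 mm from the base axis. Payload 5.5 kg.
Tool frame: the origin (TCP) lies at the very end of the fingers, on their centre line; the grasp point (between the pads) lies 19 mm behind it; z points along the fingers, y is the direction in which the jaws open and shut (so a half turn about z gives the same grasp; the last joint's range is limited). The gripper opens to 85 mm and grips with 20 to 120 N. Pads are 22 mm wide; open, the fingers measure 114 mm over their backs; the gripper's body (76 mm by 85 mm) begins 54 mm behind the grasp point. The pads swing forward as they close: fully open they stand 13 mm farther back than shut.
Start: joints at [-1.456, 0.313, 0.046, 1.304, 0, 1.431], TCP at [144.923, -556.479, 231.323] pointing down, gripper open.
Joint ranges: [-2.76, 2.76], [-0.86, 1.69], [-1.03, 1.26], [-2.2, 2.34], [-1.47, 1.5], [-3.14, 3.14]. Speed limits (rad/s): [2.57, 2.57, 3.14, 3.14, 3.14, 3.14].

## Interface

Orientations are given as a rotation vector (axis times angle).
In Python, from cell import * gives the robot as it stands.
- The arm moves only by the tool move_arm, never from a script. Its argument "increments" is a list of rows, each a list of 7 numbers: the shift along the tool's x, y, z scaled (see below), then the turn, a rotation vector about the tool's x, y, z scaled (see below), then the gripper's target within -1 to 1 (fully open at 1, half-way at 0, shut at -1). A call has 1 to 12 rows; each row is the pose to reach, as a shift and turn from the pose commanded when the call began, along the tool's axes at that moment, turning the shorter way round; what a row does not reach only later rows make up. The controller multiplies each number of a shift by 20 cm and each number of a turn by 2 pi rad. A row lasts 1/8 s, in which the tool goes at most 62.5 mm and 10.7 degrees, less where a joint would pass 70% of its speed; a pose out of reach is approached as far as the arm can. A call with a number of a shift or a turn outside -1 to 1 is refused whole. A call with a gripper value outside its range is refused whole. The fingers move at their own pace and stop on an object; "grip_force" is the grip in N (left out, the last holds). Time passes only in rows, so rows that repeat a pose let the fingers close. It gives the time, the measured TCP pose, the force and the opening at its end, in the units of the state.
- sense(): the state, without advancing time (a new reading comes with each control period).
- camera(name): name is "scene" or "top"; returns a dict with "color" (420x560x3 uint8, blue, green, red), "fx", "fy", "cx", "cy" (pixels), "cam_to_world" (4x4, takes a point from camera to world coordinates). Camera axes: x right, y down, z forward; pixel columns grow to the right and rows downward; lengths in mm; the calibration is good to about 2 mm. A picture is of the moment at which its call begins. There is no depth.
- job_done(): hands the job in, once; it reports no verdict.
The state is a dict: "time_s": time; "joint_positions": joint angles; "joint_vel": joint speeds; "effort": joint torques, N m; "tool_pos": TCP position; "eef_rot": TCP orientation; "wrist_force": force on the tool from outside, world axes, zero at the start; "torque": the same for the moment, N m; "gripper_width": finger opening in mm.
Only numpy, scipy, OpenCV 4.12 (cv2) and the standard library are available. Lean on these libraries where they do the work, as an engineer would, in place of code of your own. Each camera call takes 0.05 s, during which the arm holds its last target.

## Task

The rubber mounts under the front of the sampling pump are to be changed; its screws are already out. Take the tapered wooden wedge, lay it flat on the tray floor and push its thin end under the front of the pump plate, between the two front mounts, until the plate just clears both of them (1 to 5 mm, no more) while its rear stays on the rear mounts. Finish still gripping the wedge there so that it cannot slip back; touch the pump with nothing but the wedge and leave the other things alone.

Things in the scene. Friction and masses are not known exactly. Their poses are not given: they have to be found in the camera images.
- tray: Off-white sheet-metal tray fixed to the bench, 320 (x) by 220 mm (y). Origin: centre of its underside; x points from the open, lipless front edge (x = -160 mm) to the rear. Floor 3 mm thick, free from x -160 to 0. Side lips 16 mm high. A 30 mm high stop at x = +147 keeps the pump from sliding back. A gas manifold, 51 mm high, stands at x 30 to 120, y -95 to -69 mm.
- front_mounts: The two front rubber mounts, fixed to the tray floor: upright cylinders 16 mm in diameter and 12 mm high, at y = -42 and +42 mm. Origin: on the tray floor midway between them, 15 mm behind the front edge of the pump plate; axes as the tray's.
- rear_mounts: The two rear rubber mounts, the same in size and spacing, 116 mm behind the front ones. Origin: on the tray floor midway between them.
- pump: Pump on a flat steel plate 146 x 110 x 4 mm, about 0.85 kg, 98 mm high, loose: the plate lies on the four mounts, its underside 12 mm above the tray floor, its rear edge 1 mm from the rear stop. Origin: centre of the plate's underside; axes as the tray's, x to the rear. The pump body stands 40 mm back from the plate's front edge. Pushing the wedge in takes 5 to 15 N.
- pump_front (a point): Middle of the lower front edge of the pump's base plate, where the wedge goes in (pump x = -73 mm, y = 0).
- pump_left (a point): Point on the underside of the pump's base plate above the front mount on the +y side (pump x = -58, y = +42 mm). At the start it touches the mount's top, 15 mm above the tray's origin; how far it rises above that is the clearance at this mount.
- pump_right (a point): The same above the front mount on the -y side (pump x = -58, y = -42 mm).
- wedge: Beech wedge, 140 mm long (x), 36 mm wide (y), 70 g, flat on the bench. Origin: centre of its underside; x points to the thin end. Its top rises evenly from 4 mm at x = +70 to 22 mm at x = -20; from there to x = -70 it is a straight block, gripped by its sides. It meets the plate with its tip 40 mm under the edge; each further 5 mm lifts the edge 1 mm.
- wedge_tip (a point): Middle of the thin end of the wedge, at its underside (wedge x = +70 mm).
- packing_block: Bystander: straight beech packing block 110 x 36 x 22 mm, not tapered, on the bench. Origin: centre of its underside; x along its length.
- screwdriver: Bystander: screwdriver with a black handle lying on the bench.
- screw_dish: Bystander: round steel dish, 72 mm across and 18 mm high, with the pump's screws. Origin: centre of its underside.
- wash_bottle: Bystander: white plastic wash bottle, 72 mm in diameter, about 200 mm high. Origin: centre of its underside.
Things that resemble listed ones, but are neither listed nor needed, are in the scene too. What is shaped like the pump but purple or yellow is not meant.

How it is judged:
By the outcome, as a careful person would: the job done as asked, in the order asked, and still so for the second after the job is handed in, while the arm keeps its last pose, push and grip.
It also fails if it takes over 38 s, if anything falls off the work surface, if the arm or the gripper's body presses on something with over 40 N, if the wrist force passes 120 N, or if a joint passes its speed limit or range.

## Working session

There is one attempt and no reset: what is moved stays moved. The work goes in short steps, Python scripts to look and compute and a tool call to move; the robot and the scene stay as the last step left them, time stands still between calls to the robot, and variables do not carry over. Pictures are saved under pics/ and viewed, and the job is handed in when it is done.

Besides the shell and the picture viewer there is one more tool, called after "Request:" as name([rows], argument=value, ...), one row to a line, values as JSON. move_arm: Moves the arm, as the interface text tells. Shifts and turns lie within -1 to 1; 1 stands for 20 cm of shift or 2 pi rad of turn. Its arguments: {"type":"object","properties":{"increments":{"type":"array","items":{"type":"array","items":{"type":"number","minimum":-1,"maximum":1}}},"grip_force":{"type":"number"}},"required":["increments"]}

```bash
mkdir -p pics; ls; python3 - <<'E'
from cell import *
import cv2,numpy as np
s=sense();print(s)
for n in("scene","top"):
    c=camera(n);cv2.imwrite(f"pics/{n}0.png",c["color"]);np.savez(f"pics/{n}0.npz",**c)
    print(n,c["fx"],c["fy"],c["cx"],c["cy"],np.round(c["cam_to_world"],3).tolist())
E
```

```text
pics
{'time_s': 0.0, 'joint_positions': array([-1.45557295e+00,  3.14010016e-01,  4.50164003e-02,  1.30358828e+00,
       -3.49769715e-05,  1.43121814e+00]), 'joint_vel': array([ 0.00114017, -0.00227326, -0.00085939,  0.00069429,  0.00103038,
        0.00011058]), 'effort': array([ 3.25236499e-05, -4.80626750e+01,  2.98533851e+01,  1.95334491e-02,
       -1.26946256e-04, -3.53147335e-06]), 'tool_pos': array([ 144.86647741, -555.94654544,  230.41868964]), 'eef_rot': array([-3.11436019e+00, -3.98932653e-01,  2.07718763e-05]), 'wrist_force': array([-0.84976418, -0.35393851,  0.29001345]), 'torque': array([ 0.00396926, -0.00592806,  0.0556675 ]), 'gripper_width': 85.4419857566366}
scene 416.4232124082467 416.4232124082467 277.1628629587599 216.45577028205315 [[-0.514, 0.749, -0.419, 938.795], [0.858, 0.451, -0.246, 77.997], [0.005, -0.486, -0.874, 925.004], [0.0, 0.0, 0.0, 1.0]]
top 483.9139797034423 483.9139797034423 277.34447733141855 211.28149034604502 [[-0.001, -0.997, 0.08, 389.077], [-1.0, 0.001, 0.007, -185.682], [-0.007, -0.08, -0.997, 1366.055], [0.0, 0.0, 0.0, 1.0]]
```

View pics/scene0.png

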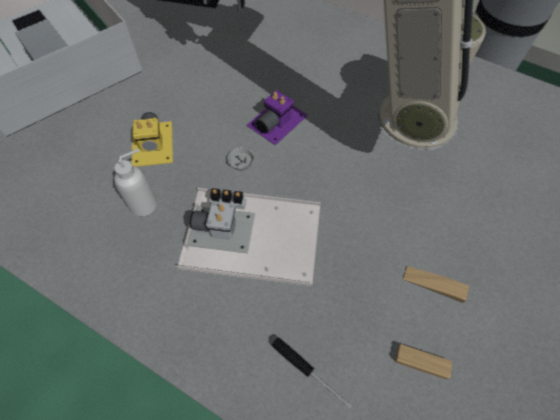

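View pics/top0.png

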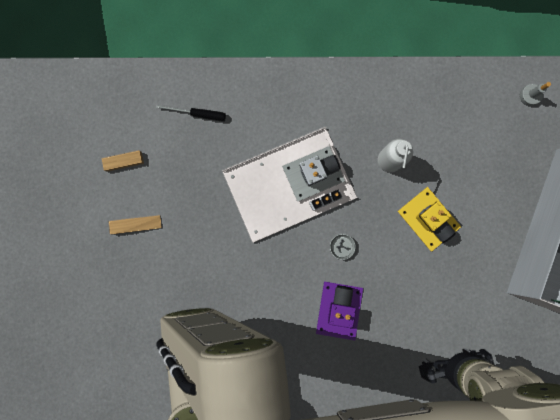

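```bash
python3 - <<'E'
import cv2,numpy as np
t=cv2.imread("pics/top0.png");s=cv2.imread("pics/scene0.png")
r=lambda i,x,y,w,h,f:cv2.resize(i[y:y+h,x:x+w],None,fx=f,fy=f,interpolation=cv2.INTER_CUBIC)
a=r(t,95,140,80,100,5);b=r(s,380,250,100,135,4)
H=540
o=np.zeros((H,800,3),np.uint8);o[:500,:400]=a;o[:540,400:800]=b
cv2.imwrite("pics/crop1.png",o)
a=r(t,210,115,160,135,5);cv2.imwrite("pics/crop2.png",cv2.resize(a,(700,590)))
a=r(s,170,180,160,110,5);cv2.imwrite("pics/crop3.png",a)
E
```

```text
(no output)
```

View pics/crop1.png

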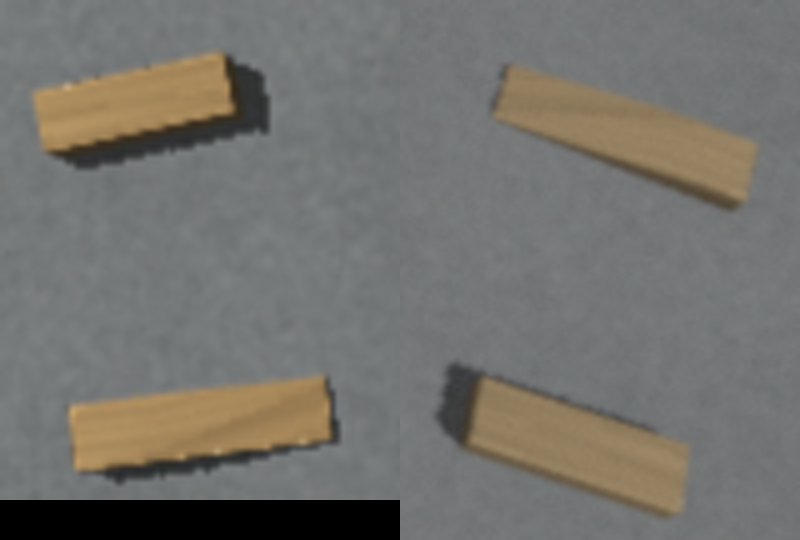

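View pics/crop2.png

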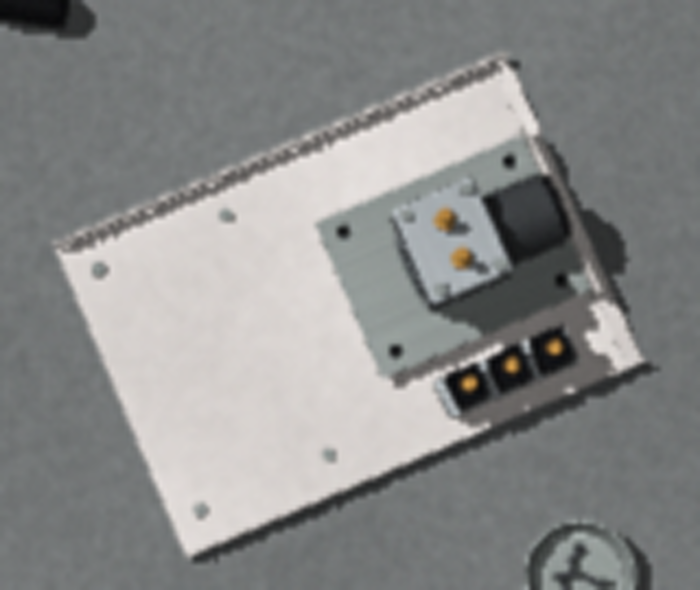

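View pics/crop3.png

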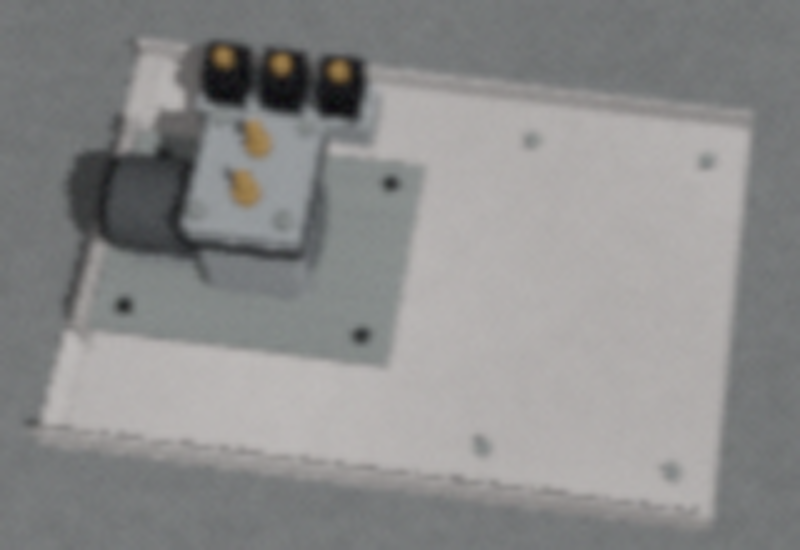

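The two wood pieces are at top (121,160)/scene (424,361) and top (135,225)/scene (436,284). The second fits the wedge: it is longer, and its shadow and side face shrink toward the end nearest the tray, while the first has an even thickness. The grey pump stands on the white tray (top (317,172)); the yellow and purple ones are decoys. Next I measure.

```bash
cat > h.py <<'E'
import cv2,numpy as np
def load(n): 
    d=np.load(f"pics/{n}.npz");return {k:d[k] for k in d}
def ray(c,p):
    M=c["cam_to_world"];d=M[:3,:3]@np.array([(p[0]-c["cx"])/c["fx"],(p[1]-c["cy"])/c["fy"],1.])
    return M[:3,3],d/np.linalg.norm(d)
def plane(c,p,z):
    o,d=ray(c,p);return o+d*(z-o[2])/d[2]
def tri(c1,p1,c2,p2):
    o1,d1=ray(c1,p1);o2,d2=ray(c2,p2)
    s=np.linalg.lstsq(np.c_[d1,-d2],o2-o1,rcond=None)[0]
    a=o1+d1*s[0];b=o2+d2*s[1];return (a+b)/2,np.linalg.norm(a-b)
def proj(c,P):
    q=np.linalg.inv(c["cam_to_world"])@np.r_[P,1.];return np.array([c["fx"]*q[0]/q[2]+c["cx"],c["fy"]*q[1]/q[2]+c["cy"]])
E
python3 - <<'E'
from h import *
np.set_printoptions(precision=1,suppress=True)
T=load("top0");S=load("scene0")
for n,c,roi in(("top",T,(95,205,80,35)),("scene",S,(395,260,85,48))):
    x,y,w,h=roi;im=c["color"][y:y+h,x:x+w];im=cv2.resize(im,None,fx=4,fy=4,interpolation=cv2.INTER_CUBIC)
    hsv=cv2.cvtColor(im,cv2.COLOR_BGR2HSV)
    m=cv2.inRange(hsv,(8,70,90 if n=="scene" else 110),(30,255,255))
    cs,_=cv2.findContours(m,0,1);k=max(cs,key=cv2.contourArea)
    # fit quad
    for e in np.arange(4,30,.5):
        a=cv2.approxPolyDP(k,e,True)
        if len(a)<=4:break
    q=(a[:,0]+.5)/4-.5+[x,y];print(n,len(a),q.tolist(), cv2.contourArea(k)/16)
    vis=im.copy();cv2.drawContours(vis,[a],-1,(0,0,255),1);cv2.imwrite(f"pics/w_{n}.png",cv2.resize(vis,None,fx=2,fy=2))
# first estimates from crops
P={"plateL":((282.7,166.5),(247.6,253.2)),"plateR":((298.7,201.5),(254.6,213.4)),"trayL":((222.6,171.1),(312.4,284.4)),"trayR":((253.4,242.5),(320.4,203))}
for k,(a,b) in P.items():print(k,tri(T,a,S,b),plane(T,a,19 if 'pl' in k else 3)[:2],plane(S,b,19 if 'pl' in k else 3)[:2])
E
```

```text
top 4 [[159.375, 215.375], [109.375, 220.625], [109.375, 232.625], [159.625, 227.625]] 661.09375
scene 4 [[406.375, 267.125], [403.625, 278.875], [465.625, 298.875], [467.625, 285.625]] 972.5
plateL (array([ 624.2, -189.8,   10.7]), np.float64(4.0215584725245535)) [ 623.8 -191.5] [ 626.2 -185.6]
plateR (array([ 524.2, -234.1,   12.4]), np.float64(5.161291449592147)) [ 524.8 -236.1] [ 526.1 -229.5]
trayL (array([612.1, -19.4,   8.3]), np.float64(3.606728070742414)) [613.7 -20.4] [609.5 -18.3]
trayR (array([ 409.7, -107. ,    9.2]), np.float64(4.766590293954203)) [ 410.7 -108.8] [ 405.1 -106.1]
```

```bash
python3 - <<'E'
from h import *
np.set_printoptions(precision=1,suppress=True)
T=load("top0");S=load("scene0")
W={"thinL":((159.375,215.375),(403.625,278.875)),"thinR":((159.625,227.625),(406.375,267.125)),"thickL":((109.375,220.625),(465.625,298.875)),"thickR":((109.375,232.625),(467.625,285.625))}
for k,(a,b) in W.items():
    z=4 if 'thin' in k else 22
    print(k,tri(T,a,S,b),plane(T,a,z)[:2],plane(S,b,z)[:2])
# edge fit: sample profiles perpendicular to approx segment
def fit(c,p,q,half=4,n=40,lo=.1,hi=.9,sgn=None):
    g=cv2.cvtColor(c["color"],cv2.COLOR_BGR2GRAY).astype(np.float32)
    p,q=np.array(p,float),np.array(q,float);d=(q-p)/np.linalg.norm(q-p);nn=np.array([-d[1],d[0]])
    t=np.linspace(lo,hi,n);u=np.arange(-half,half+.01,.2)
    pts=[]
    for k in t:
        xy=p+(q-p)*k+u[:,None]*nn
        v=cv2.remap(g,xy[:,0].astype(np.float32)[None],xy[:,1].astype(np.float32)[None],1)[0]
        gr=np.abs(np.gradient(cv2.GaussianBlur(v[None],(0,0),3)[0]))
        w=gr**2;pts.append(p+(q-p)*k+nn*u[np.argmax(gr)])
    pts=np.array(pts,np.float32);vx,vy,x,y=cv2.fitLine(pts,cv2.DIST_HUBER,0,.01,.01).ravel()
    o=np.array([x,y]);e=np.array([vx,vy]);r=(pts-o)@np.array([-vy,vx])
    pr=lambda a:o+e*((a-o)@e)
    return pr(p),pr(q),np.std(r)
for nm,c,a,b,z in(("plate T",T,(282.7,166.5),(298.7,201.5),19),("plate S",S,(247.6,253.2),(254.6,213.4),19),("tray T",T,(222.6,171.1),(253.4,242.5),3),("tray S",S,(312.4,284.4),(320.4,203),3)):
    A,B,s=fit(c,a,b);pa,pb=plane(c,A,z),plane(c,B,z);d=pa-pb
    print(nm,A,B,"sd %.2f"%s,pa[:2],pb[:2],(pa+pb)[:2]/2,"yaw",np.degrees(np.arctan2(-d[0],d[1])),np.linalg.norm(d))
E
```

```text
thinL (array([487.4, 158. ,   2.7]), np.float64(0.8607416787139067)) [487.4 157.2] [487.9 158.3]
thinR (array([453.6, 155. ,  -0.9]), np.float64(4.337526919726757)) [452.8 155.9] [457.  152.5]
thickL (array([471.2, 292.3,  25.1]), np.float64(2.4489233833166506)) [471.6 292.1] [469.2 294.3]
thickR (array([438.2, 288.5,  25.8]), np.float64(2.6068596669661543)) [438.1 291.2] [436.6 288.1]
plate T [281.9 166.9] [297.2 202.2] sd 1.24 [ 622.8 -189.1] [ 523.  -231.8] [ 572.9 -210.5] yaw -66.84511235400622 108.57267349803485
plate S [247.2 253.1] [254.7 213.4] sd 0.11 [ 626.5 -186.6] [ 526.  -229.4] [ 576.3 -208. ] yaw -66.93807684486022 109.26150071951643
tray T [222.1 171.3] [252.5 242.9] sd 0.11 [613. -19.] [ 409.7 -106.4] [511.3 -62.7] yaw -66.74979874045688 221.35935832202614
tray S [311.8 284.3] [319.9 203. ] sd 0.11 [610.1 -19.6] [ 405.6 -107.2] [507.8 -63.4] yaw -66.80125193766605 222.44024508915146
```

View pics/w_top.png

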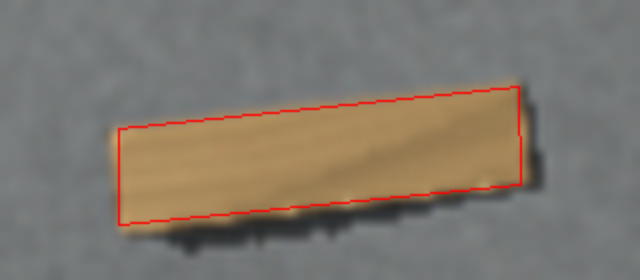

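View pics/w_scene.png

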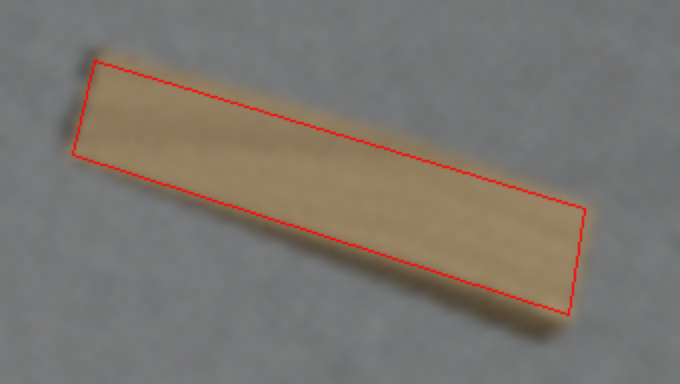

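The top crop confirms the choice: triangulated top heights are about 1–3 mm at the thin end (top px 159.5,221) and about 25 mm at the thick end (109.4,226.6). Wedge centre is about (462.8,223.9) with yaw −83.2°. The plate's front edge is about (574,−210) with tray yaw −66.8°. I move now.

```bash
cat >> h.py <<'E'
from scipy.spatial.transform import Rotation as Ro
def plan(s,pos,yaw):
    R=Ro.from_rotvec(s["eef_rot"]);y=np.radians(yaw)
    G=Ro.from_matrix(np.array([[np.cos(y),np.sin(y),0],[np.sin(y),-np.cos(y),0],[0,0,-1]]).astype(float))
    sh=R.inv().apply(np.array(pos)-s["tool_pos"])/200
    tu=(R.inv()*G).as_rotvec()/(2*np.pi)
    return np.round(sh,4),np.round(tu,4)
E
python3 - <<'E'
from h import *;from cell import *
s=sense();print(plan(s,(290,-350,231),14.6))
E
```

```text
(array([ 0.9618, -0.8138, -0.001 ]), array([-0.0003, -0.    , -0.    ]))
```

Request:
move_arm([
  [0.24,-0.2,0,0,0,0,1],
  [0.48,-0.4,0,0,0,0,1],
  [0.72,-0.6,0,0,0,0,1],
  [0.95,-0.8,0,0,0,0,1],
  [0.95,-0.8,0,0,0,0,1],
])

```text
time_s: 0.72
tool_pos: [290.0, -350.0, 231.3]
eef_rot: [-3.114, -0.408, -0.0]
wrist_force: [-0.5, -0.7, -0.0]
gripper_width: 85.4
```

Request:
move_arm([
  [0.24,-0.2,0,0,0,-0.03,1],
  [0.48,-0.4,0,0,0,-0.06,1],
  [0.72,-0.6,0,0,0,-0.09,1],
  [0.95,-0.8,0,0,0,-0.12,1],
  [0.95,-0.8,0,0,0,-0.15,1],
  [0.95,-0.8,0,0,0,-0.18,1],
  [0.95,-0.8,0,0,0,-0.21,1],
  [0.95,-0.8,0,0,0,-0.228,1],
  [0.95,-0.8,0,0,0,-0.228,1],
])

```text
time_s: 1.85
tool_pos: [431.9, -151.8, 231.0]
eef_rot: [-2.091, -2.344, 0.001]
wrist_force: [-0.3, 0.1, 0.5]
gripper_width: 85.2
```

```bash
python3 - <<'E'
from h import *;from cell import *
s=sense();print(s["time_s"],s["tool_pos"],s["joint_positions"])
print(plan(s,(440,40,160),96.8),plan(s,(457.5,268.6,60),96.8))
E
```

```text
1.85 [ 431.94014137 -151.83738894  230.97876839] [-5.13433601e-01  8.71926047e-02 -2.37767953e-01  1.24616816e+00
 -3.44690971e-04  9.43171618e-01]
(array([0.9484, 0.1495, 0.3547]), array([-0.0001,  0.    , -0.0007])) (array([2.074 , 0.3669, 0.8545]), array([-0.0001,  0.    , -0.0007]))
```

Request:
move_arm([
  [0.3,0.05,0.1,0,0,0,1],
  [0.6,0.1,0.2,0,0,0,1],
  [0.95,0.15,0.35,0,0,-0.0007,1],
  [0.95,0.15,0.35,0,0,-0.0007,1],
])

```text
time_s: 2.35
tool_pos: [438.4, 43.4, 159.8]
eef_rot: [-2.08, -2.351, 0.002]
wrist_force: [-0.2, -1.0, 0.6]
gripper_width: 85.3
```

```bash
python3 - <<'E'
from h import *;from cell import *
s=sense();print(s["time_s"],s["tool_pos"])
print(plan(s,(450,200,100),96.8),plan(s,(457.5,268.6,60),96.8))
E
```

```text
2.35 [438.37764749  43.37371328 159.75355929]
(array([0.7701, 0.1538, 0.2988]), array([-0.0004, -0.0001,  0.0005])) (array([1.1058, 0.2332, 0.4988]), array([-0.0004, -0.0001,  0.0005]))
```

Request:
move_arm([
  [0.33,0.08,0.15,0,0,0,1],
  [0.66,0.15,0.3,0,0,0,1],
  [1.0,0.22,0.45,0,0,0,1],
  [1.0,0.22,0.45,0,0,0,1],
  [1.0,0.22,0.45,0,0,0,1],
])

```text
time_s: 2.98
tool_pos: [459.4, 246.0, 70.0]
eef_rot: [-2.082, -2.352, 0.002]
wrist_force: [1.3, -0.6, 0.3]
gripper_width: 85.7
```

```bash
python3 - <<'E'
from h import *;from cell import *
s=sense();print(s["time_s"],s["tool_pos"])
print(plan(s,(457.5,268.6,50),96.8),plan(s,(457.5,268.6,4),96.8))
c=camera("scene");cv2.imwrite("pics/s1.png",cv2.resize(c["color"][220:400,320:560],None,fx=3,fy=3))
E
```

```text
2.975 [459.36130271 245.9689316   70.00124412]
(array([0.1135, 0.0046, 0.0999]), array([-0.0002,  0.0001,  0.0005])) (array([0.1137, 0.005 , 0.3299]), array([-0.0002,  0.0001,  0.0005]))
```

View pics/s1.png

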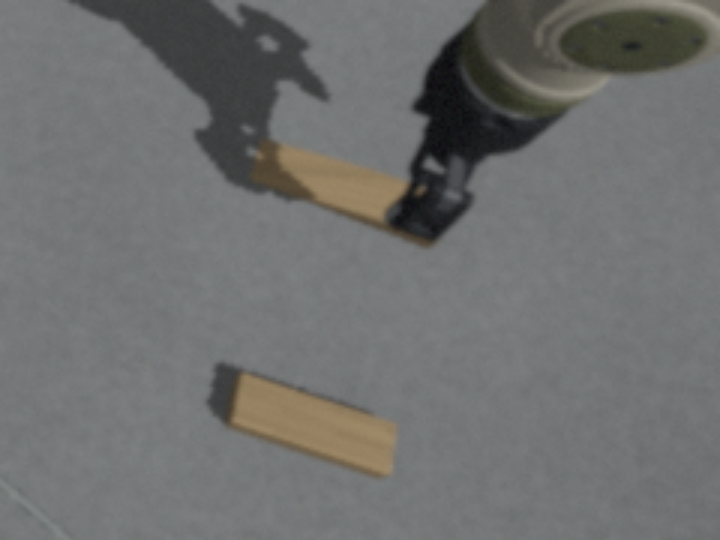

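The picture shows the gripper above the thick end of the wedge (crop (430,210)), lined up with it. I lower to TCP z of about 4 mm and close.

Request:
move_arm([
  [0.1135,0.005,0.1,0,0,0,1],
  [0.1135,0.005,0.25,0,0,0,1],
  [0.1135,0.005,0.31,0,0,0,1],
  [0.1135,0.005,0.33,0,0,0,1],
  [0.1135,0.005,0.33,0,0,0,1],
], grip_force=60)

```text
time_s: 3.65
tool_pos: [458.2, 267.2, 5.9]
eef_rot: [2.084, 2.35, 0.001]
wrist_force: [0.6, 0.6, 0.4]
gripper_width: 85.8
```

Request:
move_arm([
  [0,0,0,0,0,0,-1],
  [0,0,0,0,0,0,-1],
  [0,0,0,0,0,0,-1],
  [0,0,0,0,0,0,-1],
  [0,0,0,0,0,0,-1],
  [0,0,0,0,0,0,-1],
], grip_force=60)

```text
time_s: 4.4
tool_pos: [458.1, 268.0, 6.0]
eef_rot: [2.082, 2.351, 0.002]
wrist_force: [-0.2, 0.6, 5.7]
gripper_width: 34.6
```

Request:
move_arm([
  [0,0,-0.05,0,0,0,-1],
  [0,0,-0.15,0,0,0,-1],
  [0,0,-0.3,0,0,0,-1],
  [0,0,-0.3,0,0,0,-1],
  [0,0,-0.3,0,0,0,-1],
])

```text
time_s: 5.03
tool_pos: [457.1, 267.5, 64.9]
eef_rot: [-2.083, -2.352, 0.001]
wrist_force: [-0.4, -0.6, -0.6]
gripper_width: 34.6
```

```bash
python3 - <<'E'
from h import *;from cell import *
s=sense();print(s["time_s"],s["tool_pos"],s["wrist_force"],s["gripper_width"])
c=camera("scene");cv2.imwrite("pics/s2.png",cv2.resize(c["color"][200:400,320:560],None,fx=3,fy=3))
E
```

```text
5.025 [457.13092959 267.51545839  64.93953238] [-0.44121959 -0.55628358 -0.63971991] 34.61392013320367
```

View pics/s2.png

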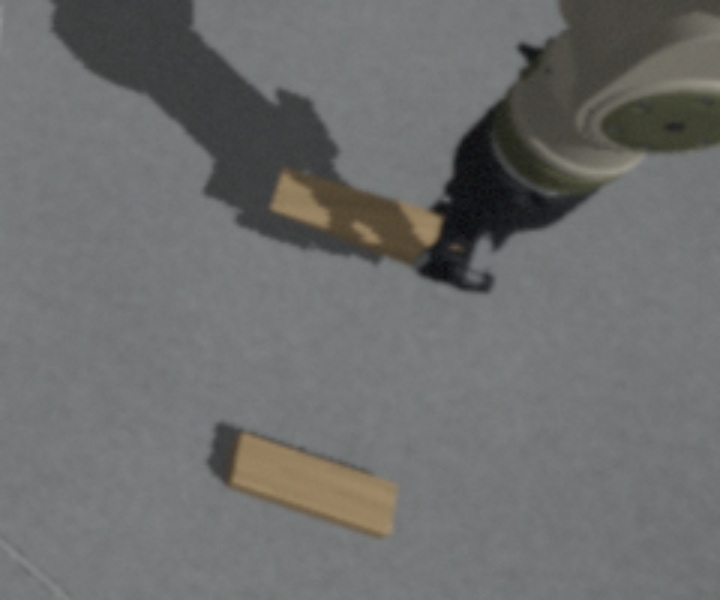

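The wedge is held level, with its tip at crop (275,190). I carry it to in front of the pump.

```bash
python3 - <<'E'
from h import *;from cell import *
s=sense()
print(plan(s,(490,85,65),113.2),plan(s,(522.3,-90,65),113.2))
E
```

```text
(array([-0.9252,  0.0551, -0.0023]), array([-0.0002,  0.    , -0.0452])) (array([-1.8133,  0.1098, -0.0019]), array([-0.0002,  0.    , -0.0452]))
```

Request:
move_arm([
  [-0.2,0.01,0,0,0,-0.01,-1],
  [-0.45,0.03,0,0,0,-0.02,-1],
  [-0.7,0.04,0,0,0,-0.035,-1],
  [-0.92,0.055,0,0,0,-0.045,-1],
  [-0.92,0.055,0,0,0,-0.045,-1],
])

```text
time_s: 5.7
tool_pos: [490.4, 83.7, 64.2]
eef_rot: [-1.737, -2.617, 0.002]
wrist_force: [-0.3, 1.0, -1.2]
gripper_width: 34.3
```

```bash
python3 - <<'E'
from h import *;from cell import *
s=sense();print(s["tool_pos"])
print(plan(s,(522.3,-90,45),113.2))
E
```

```text
[490.41973964  83.72529018  64.22959711]
(array([-0.8624, -0.1903,  0.0963]), array([-0.0003, -0.    , -0.001 ]))
```

Request:
move_arm([
  [-0.2,-0.05,0,0,0,-0.001,-1],
  [-0.45,-0.1,0.03,0,0,-0.001,-1],
  [-0.68,-0.15,0.07,0,0,-0.001,-1],
  [-0.86,-0.19,0.1,0,0,-0.001,-1],
  [-0.86,-0.19,0.1,0,0,-0.001,-1],
  [-0.86,-0.19,0.1,0,0,-0.001,-1],
])

```text
time_s: 6.45
tool_pos: [522.4, -85.6, 44.5]
eef_rot: [-1.721, -2.625, 0.0]
wrist_force: [0.8, 0.7, -0.4]
gripper_width: 34.3
```

```bash
python3 - <<'E'
from h import *;from cell import *
s=sense();print(s["time_s"],s["tool_pos"])
print(plan(s,(522.3,-90,9),113.2))
for n,(x,y,w,h) in(("scene",(170,150,200,150)),("top",(190,110,200,150))):
    c=camera(n);np.savez(f"pics/{n}3.npz",**c);cv2.imwrite(f"pics/{n}3.png",cv2.resize(c["color"][y:y+h,x:x+w],None,fx=4,fy=4,interpolation=cv2.INTER_CUBIC))
E
```

```text
6.45 [522.37897826 -85.56179194  44.50031945]
(array([-0.0205, -0.009 ,  0.1775]), array([-0.0002, -0.0003,  0.0009]))
```

View pics/scene3.png

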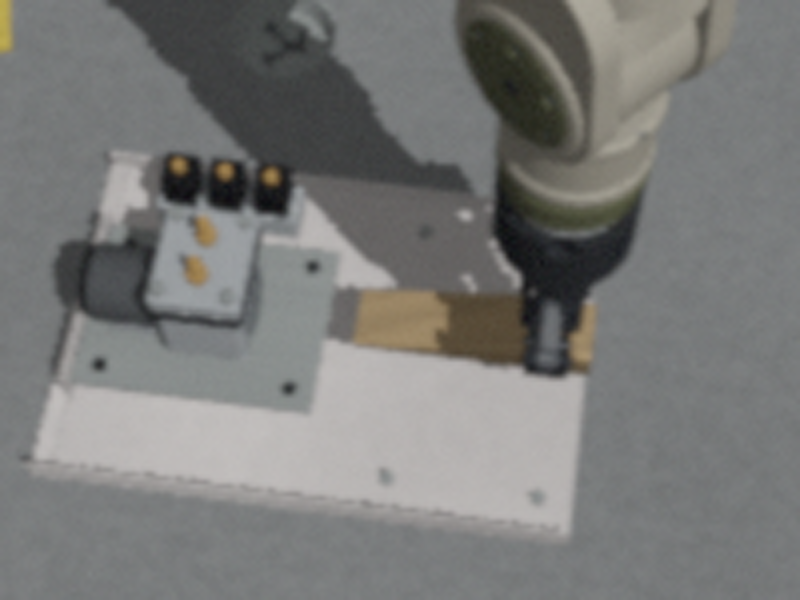

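View pics/top3.png

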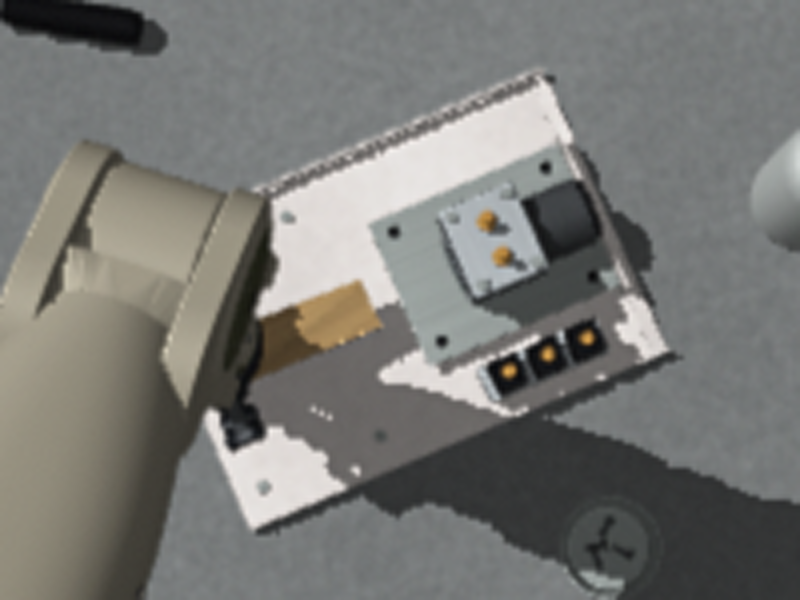

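```bash
python3 - <<'E'
from h import *
np.set_printoptions(precision=1,suppress=True)
T=load("top3");S=load("scene3")
t=[(190+360/4-.4,110+281/4-.4),(190+382/4-.4,110+326/4-.4)]
s=[(170+353/4-.4,150+345/4-.4),(170+359/4-.4,150+290/4-.4)]
for a,b in zip(t,s):print(tri(T,a,S,b),plane(T,a,42),plane(S,b,42))
m=sum(plane(T,a,42) for a in t)/2;m2=sum(plane(S,a,42) for a in s)/2
u=np.array([.394,-.919]);v=np.array([.919,.394])
for q in(m,m2):
  d=q[:2]-np.array([522.4,-85.6]);print("tip from TCP along,lat",d@u,d@v)
  for E in((573.3,-210.6),(576.3,-208)):
    d=q[:2]-np.array(E);print("tip-E",d@u,d@v)
# plate corners now in top
for p in((372,222),(432,365)):print(plane(T,(190+p[0]/4-.4,110+p[1]/4-.4),19))
E
```

```text
(array([ 583. , -182.9,   39.6]), np.float64(0.3856114552674513)) [ 582.6 -182.8   42. ] [ 584.1 -182.4   42. ]
(array([ 551.3, -198.2,   43.3]), np.float64(0.8024328236435605)) [ 551.3 -197.9   42. ] [ 551. -199.   42.]
tip from TCP along,lat 113.79859673927639 -0.3319803387000573
tip-E -21.1310032607236 2.1409196612999617
tip-E -19.923603260723603 -1.6404803387000357
tip from TCP along,lat 114.36249613506561 0.03509733504074494
tip-E -20.567103864934378 2.507997335040764
tip-E -19.359703864934385 -1.2734026649592334
[ 627.8 -191.2   19. ]
[ 526.6 -233.    19. ]
```

Both views put the tip 20 mm short of the plate edge and within about 2 mm of centre, with the wedge aligned. I lower onto the tray floor.

Request:
move_arm([
  [-0.035,0,0.08,0,0,0.001,-1],
  [-0.035,0,0.14,0,0,0.001,-1],
  [-0.035,0,0.165,0,0,0.001,-1],
  [-0.035,0,0.172,0,0,0.001,-1],
  [-0.035,0,0.175,0,0,0.001,-1],
  [-0.035,0,0.175,0,0,0.001,-1],
])

```text
time_s: 7.3
tool_pos: [526.3, -93.3, 10.6]
eef_rot: [1.731, 2.621, 0.0]
wrist_force: [-0.6, 0.0, -0.8]
gripper_width: 34.6
```

```bash
python3 - <<'E'
from h import *;from cell import *
s=sense();print(s["time_s"],s["tool_pos"],s["wrist_force"],s["torque"],plan(s,(522.3,-90,9),113.2))
E
```

```text
7.3 [526.30832157 -93.30379302  10.5755827 ] [-0.64853027  0.04856498 -0.76679393] [-0.01346326 -0.01885563 -0.01259236] (array([ 0.0231, -0.0119,  0.0079]), array([ 0.0001,  0.0001, -0.0002]))
```

Request:
move_arm([
  [0,0,0.005,0,0,0,-1],
  [0,0,0.008,0,0,0,-1],
  [0,0,0.008,0,0,0,-1],
  [0,0,0.008,0,0,0,-1],
])

```text
time_s: 7.8
tool_pos: [526.2, -93.3, 9.0]
eef_rot: [1.731, 2.621, -0.0]
wrist_force: [-0.1, 0.5, 3.6]
gripper_width: 34.4
```

Request:
move_arm([
  [0,0,0.003,0,0,0,-1],
  [0,0,0.005,0,0,0,-1],
  [0,0,0.005,0,0,0,-1],
])

```text
time_s: 8.18
tool_pos: [526.2, -93.3, 9.0]
eef_rot: [1.73, 2.621, -0.0]
wrist_force: [-3.0, 0.7, 12.1]
gripper_width: 34.7
```

Request:
move_arm([
  [-0.02,0,-0.003,0,0,0,-1],
  [-0.06,0,-0.003,0,0,0,-1],
  [-0.1,0,-0.003,0,0,0,-1],
  [-0.14,0,-0.003,0,0,0,-1],
  [-0.14,0,-0.003,0,0,0,-1],
])

```text
time_s: 8.8
tool_pos: [537.9, -119.4, 9.0]
eef_rot: [1.73, 2.62, 0.001]
wrist_force: [-0.2, 0.8, 5.7]
gripper_width: 34.3
```

```bash
python3 - <<'E'
from h import *;from cell import *
s=sense();print(s["time_s"],s["tool_pos"],s["wrist_force"])
for n,(x,y,w,h) in(("scene",(170,150,200,150)),("top",(190,110,200,150))):
    c=camera(n);np.savez(f"pics/{n}4.npz",**c);cv2.imwrite(f"pics/{n}4.png",cv2.resize(c["color"][y:y+h,x:x+w],None,fx=4,fy=4,interpolation=cv2.INTER_CUBIC))
E
```

```text
8.8 [ 537.94542308 -119.43893557    9.00395513] [-0.23053201  0.81063641  5.74952621]
```

View pics/scene4.png

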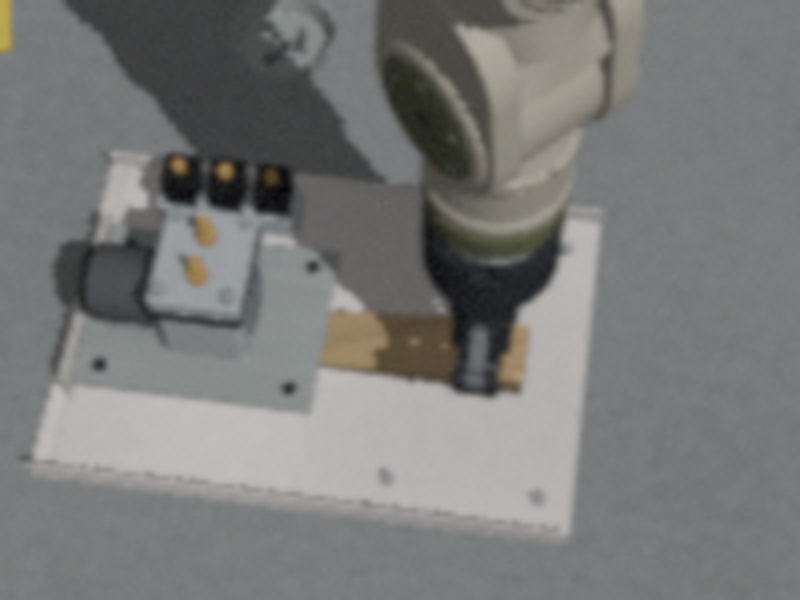

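View pics/top4.png

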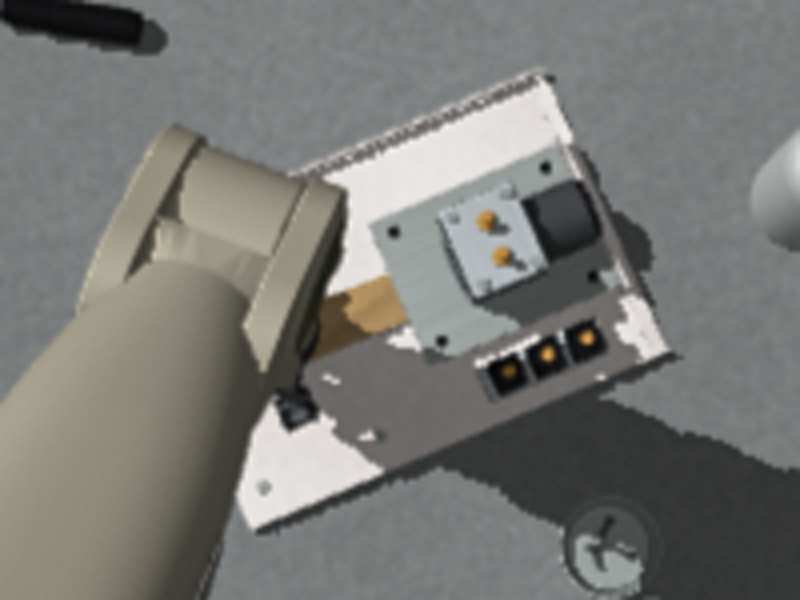

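The tip is under the edge and centred (wedge enters at top crop (404,298), edge middle (402,293)). I advance in steps and watch the force.

Request:
move_arm([
  [-0.03,0,0,0,0,0,-1],
  [-0.06,0,0,0,0,0,-1],
  [-0.08,0,0,0,0,0,-1],
  [-0.08,0,0,0,0,0,-1],
])

```text
time_s: 9.4
tool_pos: [543.8, -133.5, 9.0]
eef_rot: [1.73, 2.621, 0.001]
wrist_force: [-0.9, 1.4, 7.1]
gripper_width: 34.3
```

Request:
move_arm([
  [-0.01,0,0,0,0,0,-1],
  [-0.02,0,0,0,0,0,-1],
])

```text
time_s: 9.65
tool_pos: [545.0, -136.5, 9.0]
eef_rot: [-1.73, -2.622, -0.002]
wrist_force: [-2.6, 3.8, 8.1]
gripper_width: 34.8
```

Request:
move_arm([
  [-0.01,0,0,0,0,0,-1],
  [-0.02,0,0,0,0,0,-1],
])

```text
time_s: 9.9
tool_pos: [546.6, -140.2, 9.0]
eef_rot: [-1.73, -2.622, -0.002]
wrist_force: [-1.6, 4.4, 7.1]
gripper_width: 34.9
```

Request:
move_arm([
  [-0.01,0,0,0,0,0,-1],
  [-0.02,0,0,0,0,0,-1],
])

```text
time_s: 10.15
tool_pos: [547.4, -142.1, 9.0]
eef_rot: [-1.727, -2.62, -0.006]
wrist_force: [-3.4, 10.0, 12.5]
gripper_width: 34.9
```

Request:
move_arm([
  [-0.01,0,0,0,0,0,-1],
  [-0.02,0,0,0,0,0,-1],
])

```text
time_s: 10.4
tool_pos: [548.5, -145.3, 9.0]
eef_rot: [-1.726, -2.62, -0.006]
wrist_force: [-4.6, 10.2, 13.7]
gripper_width: 34.4
```

Force jumped to 10.5 N at about 52 mm of advance, against about 52.6 mm predicted from vision, so that is plate contact. I advance about 13 mm more, for about 3 mm of clearance, with a firmer grip.

Request:
move_arm([
  [-0.01,0,0,0,0,0,-1],
  [-0.02,0,0,0,0,0,-1],
  [-0.03,0,0,0,0,0,-1],
  [-0.03,0,0,0,0,0,-1],
], grip_force=90)

```text
time_s: 10.9
tool_pos: [550.9, -150.9, 9.1]
eef_rot: [-1.726, -2.62, -0.006]
wrist_force: [-4.1, 10.7, 14.4]
gripper_width: 34.2
```

Request:
move_arm([
  [-0.01,0,0,0,0,0,-1],
  [-0.02,0,0,0,0,0,-1],
  [-0.03,0,0,0,0,0,-1],
  [-0.03,0,0,0,0,0,-1],
])

```text
time_s: 11.4
tool_pos: [553.3, -156.4, 9.1]
eef_rot: [-1.726, -2.62, -0.006]
wrist_force: [-5.3, 9.3, 14.2]
gripper_width: 33.9
```

```bash
python3 - <<'E'
from h import *;from cell import *
s=sense();print(s["time_s"],s["tool_pos"],s["wrist_force"],s["torque"]);d=s["tool_pos"][:2]-[526.2,-93.3];print(d@[.394,-.919],d@[.919,.394])
for n,(x,y,w,h) in(("scene",(170,150,200,150)),("top",(190,110,200,150))):
    c=camera(n);np.savez(f"pics/{n}5.npz",**c);cv2.imwrite(f"pics/{n}5.png",cv2.resize(c["color"][y:y+h,x:x+w],None,fx=4,fy=4,interpolation=cv2.INTER_CUBIC))
E
```

```text
11.4 [ 553.29242527 -156.40232722    9.13474288] [-5.28044756  9.32713156 14.1851963 ] [1.93340066 0.89805905 0.02485694]
68.66545427452839 0.03562189447520892
```

View pics/scene5.png

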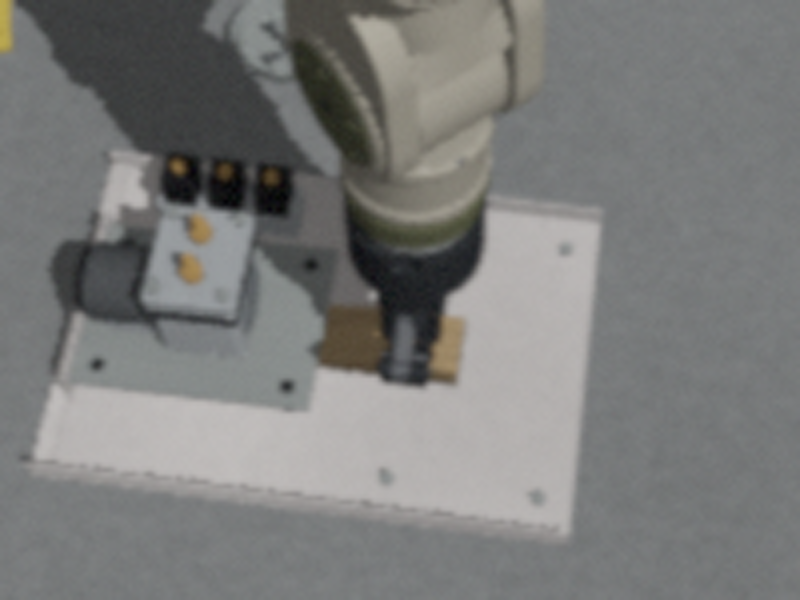

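View pics/top5.png

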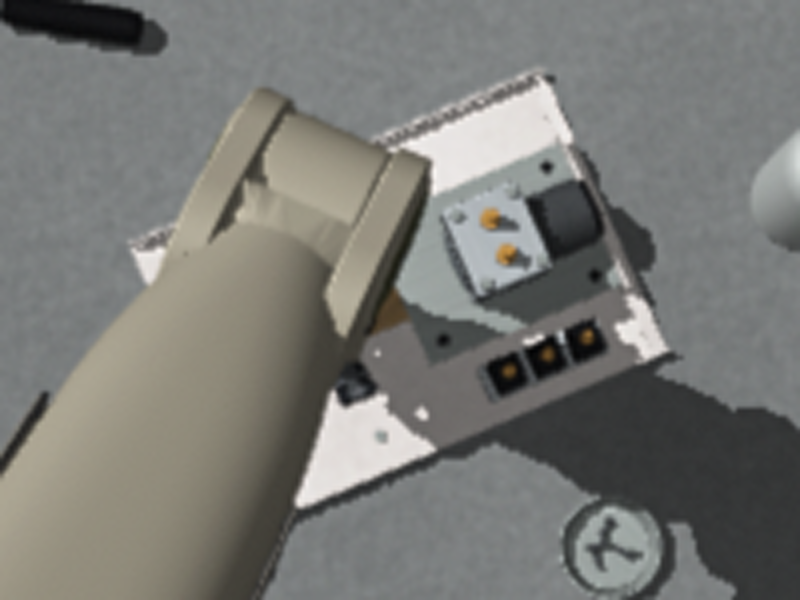

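```bash
python3 - <<'E'
from h import *
np.set_printoptions(precision=2,suppress=True)
u=np.array([.394,-.919]);v=np.array([.919,.394])
def shift(a,b,roi,up=8):
    x,y,w,h=roi;g=lambda c:cv2.resize(cv2.cvtColor(c["color"],6),None,fx=up,fy=up,interpolation=cv2.INTER_CUBIC)
    A=g(a)[y*up:(y+h)*up,x*up:(x+w)*up];m=4*up
    B=g(b)[y*up-m:(y+h)*up+m,x*up-m:(x+w)*up+m]
    r=cv2.matchTemplate(B,A,cv2.TM_CCOEFF_NORMED);_,s,_,l=cv2.minMaxLoc(r)
    return (np.array(l)-m)/up,s
R={"top":{"knobs":(307,160,13,19,112),"cap":(302,158,22,24,100),"hole_rr":(323,148,7,7,19),"hole_rl":(334,175,7,7,19),"tray":(236,205,0,0,3)},
"scene":{"knobs":(215,202,11,19,112),"cap":(206,200,24,28,100),"hole_fr":(244,212,8,8,19),"hole_fl":(238,243,8,8,19),"hole_rl":(190,237,9,8,19)}}
for n in R:
    for r0 in("4",):
        a=load(n+r0);b=load(n+"5")
        for k,(x,y,w,h,z) in R[n].items():
            if not w: continue
            d,s=shift(a,b,(x,y,w,h));p=np.array([x+w/2,y+h/2])
            D=(plane(a,p+d,z)-plane(a,p,z))[:2];print(n,k,d,"%.3f"%s,"along %.2f lat %.2f"%(D@u,D@v))
S=load("scene5")
for p in((463,320),(457,384)):
    P=plane(S,(170+p[0]/4-.4,150+p[1]/4-.4),25 if p[1]<350 else 3)
    d=P[:2]-[553.3,-156.4];print("back",P,d@u,d@v)
for p in((335,252),(309,408)):print(plane(S,(170+p[0]/4-.4,150+p[1]/4-.4),22))
E
```

```text
top knobs [ 1.5 -0.5] 0.914 along 4.13 lat -0.34
top cap [ 1.  -0.5] 0.950 along 2.96 lat 0.18
top hole_rr [ 0.25 -0.12] 0.987 along 0.79 lat 0.05
top hole_rl [ 1.   -0.12] 0.876 along 2.72 lat -0.78
scene knobs [-1.62 -0.38] 0.942 along 3.81 lat -0.45
scene cap [-1.12 -0.12] 0.970 along 2.60 lat 0.03
scene hole_fr [-0.75 -0.12] 0.581 along 1.91 lat -0.10
scene hole_fl [-0.5 -0.5] 0.995 along 1.41 lat -1.13
scene hole_rl [-0.5  0. ] 0.991 along 1.19 lat 0.16
back [ 528.41 -139.22   25.  ] -25.592454487463577 -16.105706323599605
back [ 558.12 -125.49    3.  ] -26.511875912431876 16.605609397946246
[ 527.1  -232.38   22.  ]
[ 624.67 -188.45   22.  ]
```

The back end sits 25.6–26.5 mm behind the TCP, against 25.9 mm expected, so the wedge has not slipped in the grip. Pump shifts give about 1 mm of slide to the stop plus a tilt of 0.02–0.03 rad, meaning about 2.6–3.7 mm at the mounts. The insertion depth gives about 2.8 mm. I hold briefly to check it is steady.

Request:
move_arm([
  [0,0,0,0,0,0,-1],
  [0,0,0,0,0,0,-1],
  [0,0,0,0,0,0,-1],
  [0,0,0,0,0,0,-1],
  [0,0,0,0,0,0,-1],
  [0,0,0,0,0,0,-1],
])

```text
time_s: 12.25
tool_pos: [553.3, -156.4, 9.1]
eef_rot: [-1.726, -2.62, -0.006]
wrist_force: [-4.7, 10.7, 13.1]
gripper_width: 33.9
```

```bash
python3 - <<'E'
from h import *;from cell import *
s=sense();print(s["time_s"],s["tool_pos"],s["wrist_force"],s["gripper_width"])
a=load("scene5");b=camera("scene")
d=cv2.absdiff(a["color"],b["color"])[150:300,170:370];print(d.mean(),(d.max(2)>40).sum())
print(job_done())
E
```

```text
12.25 [ 553.27053483 -156.3668153     9.08625479] [-4.73589106 10.68175016 13.11505688] 33.9132218363956
1.2587222222222223 0
the job is handed in; nothing more can be done
None
```

I handed the job in at about 12.3 s, with the arm still gripping the wedge at 90 N under the front of the pump plate. I gripped the wedge by its straight end, laid it flat on the tray floor in front of the pump and pushed its thin end in on the plate's centreline.

**Push:** The plate contact showed as a jump to about 10 N at about 52 mm of advance, against 52.6 mm predicted from the images. I went on to 68.7 mm with the force steady at about 11 N.

**Clearance:** The insertion depth works out to about 2.8 mm at the front mounts. The pump's tilt in the two views gives roughly 2.6–3.7 mm. I did not measure the left and right mounts separately.

**Steady hold:** The wedge had not slipped in the grip. Over 0.75 s of holding, the pose, force and picture did not change.

**What disagreed:**
- The camera estimates of the plate edge differed by about 3–4 mm, so I relied on the contact force.
- One rear-hole match in the top view was off, probably because of a shadow.
- The pump slid back about 1 mm, which is about the gap to its rear stop.

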